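# Plug two devices into the desk dock and lock it with its push-and-turn screw-knob

### The job

Plug the microphone and the webcam all the way into the sockets of the desk dock that match their feet. With both seated, lock the dock with its yellow captive screw-knob: first push the knob down against its spring, then, keeping it down, turn it clockwise so that its thread catches, regripping as needed, until it stops fully home. Leave the mug, the drinks can, the mouse and the copper tin standing where they are, and let go of everything.

Things in the scene. Friction and masses are not known exactly. Their poses are not given: they have to be found in the camera images.
- microphone: Desk microphone, standing upright, 112 mm tall, 0.2 kg. Origin at the centre of its underside, z up. From below: round blue plug foot, 34 mm diameter, 20 mm long, chamfered at the bottom; black flange 54 mm diameter from 20 to 26 mm up; thin steel stem 16 mm diameter; round head 40 mm diameter from 58 to 112 mm up. Starts on the counter to the left or right of the dock.
- microphone_grip (a point): Centre of the microphone's round head, 85 mm above its underside: a good place to grip, in any direction (40 mm wide).
- microphone_seat (a point): Centre of the underside of the microphone's flange, 20 mm above its underside; it comes down onto the mouth of the round socket when seated.
- webcam: Webcam, standing upright, 100 mm tall, 0.16 kg. Origin at the centre of its underside, z up, lens towards its own -x. From below: oblong red plug foot 24 mm (its x) by 44 mm (its y), 20 mm long; black flange 36 by 56 mm from 20 to 26 mm up; steel stem 16 mm diameter; head 30 mm (x) by 62 mm (y) from 58 to 100 mm up. Starts left or right of the dock, turned up to 0.6 rad.
- webcam_grip (a point): Centre of the webcam's head, 79 mm above its underside; grip it across its 30 mm thickness (its x axis).
- webcam_seat (a point): Centre of the underside of the webcam's flange, 20 mm above its underside; it comes down onto the mouth of the slot socket when seated.
- round_socket_hole0 (a point): Centre of the mouth of the round socket: a 37 mm hole, 24 mm deep, with a 3 mm chamfer, in the top of the blue block (76 by 76 by 32 mm, fixed on the dock, top 42 mm above the counter). z up. The blue and red blocks stand at the two ends of the dock and may be swapped.
- slot_socket_hole0 (a point): Centre of the mouth of the oblong socket: a slot 27 mm (its x) by 47 mm (its y), 24 mm deep, with a 3 mm chamfer, in the top of the red block (76 by 76 by 32 mm, fixed on the dock, top 42 mm above the counter). z up. The webcam fits with its long side along the slot, either way round.
- knob_grip (a point): Grip point of the yellow screw-knob, on its vertical axis, 81 mm above the counter at rest; goes down and turns with it. The knob: disc 54 mm diameter, 8 mm thick, and on it an upright bar 46 mm long (this point's x), 14 mm thick (its y), 34 mm tall. The point is 21 mm above the disc's top, 13 mm below the bar's top. Grip across the thickness, finger tips just above the disc.
- knob_base: Black round housing of the knob, 72 mm diameter, fixed on the dock midway between the sockets, nearer the robot. Origin on the knob's axis, 10 mm above the counter; the housing's top is 40 mm above the counter. Its +x is where the black line on the top of the knob's bar points at the start; a white mark on its rim shows where that line points when home.
- plunger (a joint): How far the knob is pushed down, in m: 0 = up at rest, 0.0104 = bottom. A spring pushes it up, 5 N at the top, 9 N at the bottom. Turning is blocked until it is pushed about 0.007; then a thread inside draws and keeps it down as it turns (about 0.0014 m per rad, 0.0095 at home). It may be pushed to the bottom at any time.
- knob (a joint): How far the knob is turned, in rad, clockwise seen from above: 0 = start, 2.4 = its home stop (about 137 degrees). Needs about 0.05 to 0.1 N m, stays where it is left once it has caught (beyond 0.3), and springs up if let go before.
- mug: White mug, 76 mm diameter, 90 mm tall, handle at its own +y, origin under its centre. Bystander.
- can: Aluminium drinks can, 58 mm diameter, 115 mm tall, origin under its centre. Bystander.
- mouse: White computer mouse, 100 mm (x) by 58 mm (y) by 34 mm tall, origin under its centre. Bystander between the robot and the dock.
- tin: Copper tin with a dark wooden lid, 57 mm diameter, 56 mm tall, origin under its centre. Bystander between the robot and the dock.
Not all that is in view belongs to the job. What is shaped like the webcam but green is not meant.

How it is judged (in metres and radians):
On the way, in this order (a step that is already met when the one before it is completed fails the run):
1. both devices are fully seated in their matching sockets, upright, while the knob is still unlocked (distance between microphone_seat and round_socket_hole0 below 0.005 m and angle between each of microphone, webcam's own z axis and vertical below 0.1 rad and distance between webcam_seat and slot_socket_hole0 below 0.005 m and value of joint knob below 0.4 rad), for 0.2 s.
2. the knob is pushed down far enough to catch, before it is turned (value of joint plunger above 0.0062 m and value of joint knob below 0.15 rad), for 0.1 s.
3. the knob is turned fully home (value of joint knob above 2.2 rad and value of joint plunger above 0.0082 m), for 0.2 s.
At the end, for the whole second after the job is handed in: Microphone and webcam seated in their matching sockets (flange within 5 mm of the socket's mouth, tilt under 0.1 rad) and at rest; knob turned past 2.2 rad of its 2.4 rad and down by more than 8.2 mm, staying there when released; mug, can, mouse and tin never moved more than 20 mm (all of step 3 and distance between microphone_seat and round_socket_hole0 below 0.005 m and angle between each of microphone, webcam's own z axis and vertical below 0.1 rad and distance between webcam_seat and slot_socket_hole0 below 0.005 m and linear speed of each of microphone, webcam below 0.02 m/s and velocity of joint knob below 0.05 rad/s); the robot touches nothing.
It fails at once if the mug is moved more than 20 mm (distance of mug from where it was at the start of the episode above 0.02 m).
It fails at once if the can is moved more than 20 mm (distance of can from where it was at the start of the episode above 0.02 m).
It fails at once if the mouse is moved more than 20 mm (distance of mouse from where it was at the start of the episode above 0.02 m).
It fails at once if the tin is moved more than 20 mm (distance of tin from where it was at the start of the episode above 0.02 m).
It also fails if it takes over 72 s, if anything falls off the work surface, if the arm or the gripper's body presses on something with over 40 N, if the wrist force passes 120 N, or if a joint passes its speed limit or range.

### The arm

A 6-joint arm with a two-finger parallel gripper is mounted at the origin on the work surface. World frame = base frame: x ahead of the robot, y to its left, z up, the work surface at z = 0. Lengths are in mm, angles in rad, forces in N, time in s.
With the tool pointing down it reaches from about 350 to 725 mm from the base axis. Payload 6 kg.
Tool frame: the origin (TCP) lies midway between the tips of the shut fingers; the grasp point (between the pads) lies 19 mm behind it; z points along the fingers, y is the line along which they close (so a half turn about z gives the same grasp; the last joint's range is limited). The gripper opens to 85 mm and grips with 20 to 120 N. Pads are 22 mm wide; open, the fingers measure 114 mm over their backs; the gripper's body (76 mm by 85 mm) begins 54 mm behind the grasp point. The pads swing forward as they close: fully open they stand 13 mm farther back than shut.
Start: joints at [-0.827, 0.04, 0.085, 0, -1.615, -0.334], TCP at [239.062, -550.294, 231.261] pointing down, gripper open.
Joint ranges: [-2.56, 2.56], [-1.29, 2.01], [-1.08, 1.49], [-3.29, 1.98], [-2.81, -0.18], [-2.99, 2.99]. Speed limits (rad/s): [2.57, 2.57, 3.01, 3.14, 3.14, 3.14].

### API

Orientations are given as a rotation vector (axis times angle).
In Python, from cell import r gives the robot as it stands. Calls block until the motion is done:
- r.move_pose(position, orientation): joint-space move of the TCP to a pose.
- r.move_straight(position, rotation=None, velocity=150, force_limit=None): straight line of the TCP; rotation=None keeps the orientation; velocity is the mean speed in mm/s. With force_limit (N) it stops when the force on the tool has changed by that much, and returns True; else False.
- r.movej(angles): joint-space move.
- r.gripper_to(opening): finger opening in mm; the grip force is fixed at half the most; returns when the fingers have stopped.
- r.wait(seconds).
- r.ik(position, orientation): joint angles nearest the present ones, or None.
- r.state(): the state.
- r.camera(name): name is "side" or "top" or "wrist"; returns (picture, depth): 480x640x3 uint8, blue, green, red; 480x640 float32, mm along the optical axis (not along the pixel's ray), 0 where there is no reading.
- r.camera_params(name): a dict with "fx", "fy", "cx", "cy" (pixels), "R" (3x3) and "t" (3): a world point X has camera coordinates R X + t. Camera axes: x right, y down, z forward; pixel columns grow to the right and rows downward; lengths in mm; the calibration is good to about 2 mm. A picture is of the moment at which its call begins: read the wrist's pose just before it. camera_params takes no time and is no camera call; for the wrist camera it gives the pose at the moment of the call.
A pose or a line that the arm cannot do raises r.IKError and nothing moves.
- r.hand_in(): hands the job in; it is judged then, once.
Trained networks look in the newest picture that a camera, given by its name, has taken for a name from the list of things; names that differ only in an ending like _2 or _b are one class to them, and where a whole thing is asked for, a point or a joint stands for the part that bears it (a point fixed in the world has none). Each returns a list of dicts, best first, with "conf" (0 to 1); they miss things now and then, are a little off and sometimes report something else, mostly with a low value. They report only what shows in the picture. A call takes as long as a camera call. They do not tell look-alikes from the thing itself.
- r.boxes_of(camera, label): "point" ([row, column] in pixels, amid what is visible of it).
- r.trace(camera, label): "pixels" (480x640 bool, what is visible of it) and "point" ([row, column] in pixels, amid what is visible of it).
- r.landmark_of(camera, label): "point" ([row, column] in pixels: a listed point, or the origin of a listed thing).
The state is a dict: "t": time; "q": joint angles; "joint_vel": joint speeds; "effort": joint torques, N m; "tool_pos": TCP position; "tcp_rot": TCP orientation; "force": force on the tool from outside, world axes, zero at the start; "torque": the same for the moment, N m; "width": finger opening in mm; "grasp_force": force on a finger pad.
Only numpy, scipy, OpenCV 4.12 (cv2) and the standard library are available. Lean on these libraries where they do the work, as an engineer would, in place of code of your own. Each camera call takes 0.05 s, during which the arm holds its last target. There are 200 camera calls.

## Working session

There is one attempt and no reset: what is moved stays moved. The work goes in short steps, each a Python script; the robot and the scene stay as the last script left them, time stands still between calls to the robot, and variables do not carry over. Pictures are saved under pics/ and viewed, at most 10 in all, crops included, and the job is handed in when it is done.

```bash
mkdir -p pics; python3 - <<'E'
from cell import r
import cv2
for n in ("top","side"):
    p,d=r.camera(n); cv2.imwrite(f"pics/{n}0.png",p)
    c=r.camera_params(n); print(n,c)
    for l in ["microphone","webcam","microphone_grip","webcam_grip","round_socket_hole0","slot_socket_hole0","knob_grip","knob_base","mug","can","mouse","tin"]:
        print(l,[(x["point"],round(x["conf"],2)) for x in r.landmark_of(n,l)])
print(r.state()["t"])
E
```

```text
top {'fx': 447.665535316734, 'fy': 447.665535316734, 'cx': 325.78150894200104, 'cy': 243.61043821302812, 'R': array([[ 0.0108325 , -0.99991707, -0.00696495],
       [-0.99200298, -0.00987031, -0.12582794],
       [ 0.12574875,  0.00827228, -0.99202763]]), 't': array([ 19.07259192, 531.67163051, 981.70191152])}
microphone [([289.6, 450.0], 0.71), ([190.8, 358.8], 0.49)]
webcam [([263.5, 211.6], 0.91), ([316.7, 227.8], 0.64)]
microphone_grip [([284.2, 464.7], 0.72)]
webcam_grip [([265.0, 203.7], 0.81), ([317.2, 221.0], 0.6), ([184.6, 356.1], 0.44)]
round_socket_hole0 [([202.7, 282.2], 0.59)]
slot_socket_hole0 [([188.9, 355.6], 0.68), ([262.8, 201.4], 0.23)]
knob_grip [([214.6, 326.6], 0.92)]
knob_base [([218.4, 324.5], 0.7), ([283.2, 462.2], 0.64)]
mug [([217.5, 465.5], 0.71)]
can [([211.7, 191.6], 0.86), ([288.0, 331.1], 0.38)]
mouse [([291.3, 332.4], 0.83), ([262.1, 212.4], 0.27)]
tin [([288.9, 275.4], 0.85)]
side {'fx': 467.0343306176904, 'fy': 467.0343306176904, 'cx': 310.28968721762936, 'cy': 245.9774040617236, 'R': array([[-0.99664319, -0.07971298, -0.01866018],
       [-0.04391137,  0.71286616, -0.69992402],
       [ 0.06909524, -0.69675511, -0.7139735 ]]), 't': array([500.24203573,  80.98479939, 943.22089852])}
microphone [([196.3, 348.0], 0.95)]
webcam [([386.9, 378.2], 0.94), ([406.8, 310.7], 0.93)]
microphone_grip [([166.5, 344.3], 0.88)]
webcam_grip [([386.7, 305.3], 0.79), ([365.2, 382.7], 0.72)]
round_socket_hole0 [([305.8, 242.6], 0.72)]
slot_socket_hole0 [([240.8, 238.3], 0.95), ([432.6, 224.7], 0.49)]
knob_grip [([253.0, 264.1], 0.81)]
knob_base []
mug [([179.8, 284.3], 0.69), ([186.0, 345.6], 0.23)]
can [([432.8, 219.9], 0.84)]
mouse [([278.6, 345.2], 0.78)]
tin [([330.0, 344.3], 0.88)]
1.3
```

View pics/top0.png

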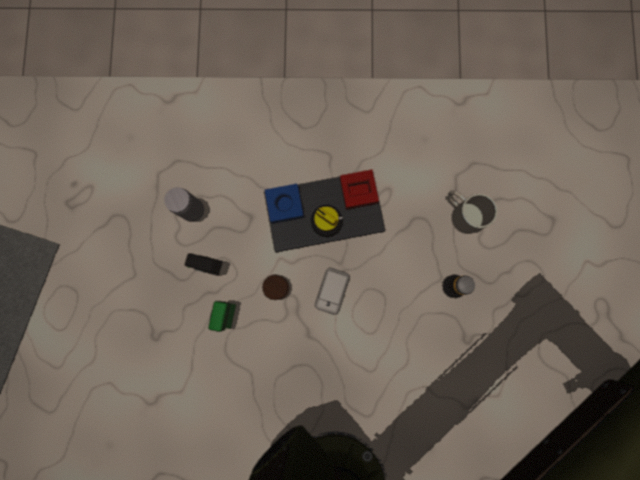

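View pics/side0.png

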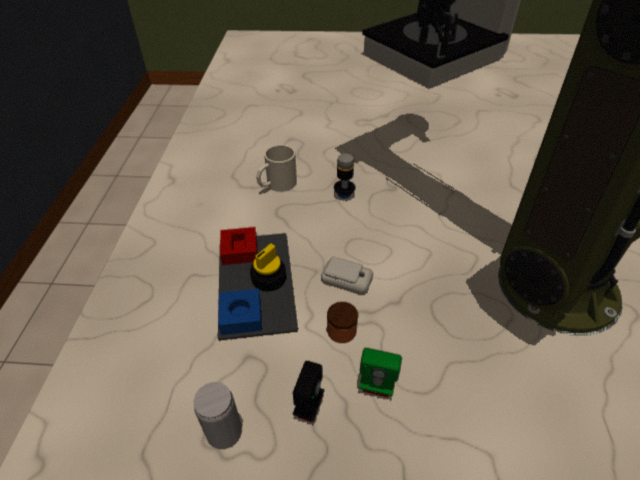

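The top view shows the microphone at about (row 284, col 462), the webcam's black head at (263, 206) with the green decoy at (316, 222), the blue round socket at (202, 285), the red slot at (188, 360) and the knob at (217, 326). The mug, can, mouse and tin stand around them. Next I'll take closer wrist views.

```bash
cat > h.py <<'E'
from cell import r
import numpy as np, cv2
from scipy.spatial.transform import Rotation as Ro
def down(yaw): return (Ro.from_euler('z',yaw)*Ro.from_euler('x',np.pi)).as_rotvec()
def dp(c,px,z):
    "pixel (row,col) onto world plane z"
    R,t=c["R"],c["t"]; o=-R.T@t
    v=R.T@np.array([(px[1]-c["cx"])/c["fx"],(px[0]-c["cy"])/c["fy"],1.])
    return (o+v*(z-o[2])/v[2])
def cloud(c,d):
    v,u=np.mgrid[0:480,0:640]
    P=np.stack([(u-c["cx"])/c["fx"]*d,(v-c["cy"])/c["fy"]*d,d],-1)
    return (P-c["t"])@c["R"]
def yawnow():
    R=Ro.from_rotvec(r.state()["tcp_rot"]).as_matrix(); return np.arctan2(R[1,0],R[0,0])
E
python3 - <<'E'
from h import *
c=r.camera_params("top")
for n,px,z in [("mic",(284.2,464.7),112),("web",(264,205),100),("green",(316,222),100),("round",(202,284),42),("slot",(187.5,360),42),("knob",(216,326.6),94),("mouse",(291,333),34),("tin",(288,275.5),56),("can",(204,180),115),("mug",(214,474),90)]:
    print(n,dp(c,px,z).round(1))
w=r.camera_params("wrist"); s=r.state(); R=Ro.from_rotvec(s["tcp_rot"]).as_matrix()
print("cam in tool",R.T@(-w["R"].T@w["t"]-s["tool_pos"]), (w["R"]@R).round(2), w["fx"],"yaw",yawnow())
E
```

```text
mic [ 439.9 -263.6  112. ]
web [477.1 278.5 100. ]
green [369.2 238.2 100. ]
round [625.  120.7  42. ]
slot [660.4 -52.2  42. ]
knob [583.6  23.   94. ]
mouse [424.7   7.3  34. ]
tin [429.4 133.6  56. ]
can [602.4 332.9 115. ]
mug [ 591.8 -294.5   90. ]
cam in tool [ 6.86859721e+01  6.20520586e-02 -1.41770621e+02] [[-0.    1.    0.  ]
 [-0.96 -0.   -0.27]
 [-0.27 -0.    0.96]] 363.4985318004767 yaw -2.73179490154422
```

```bash
cat > look.py <<'E'
from h import *
def snap(name):
    r.wait(0.3); c=r.camera_params("wrist"); p,d=r.camera("wrist"); cv2.imwrite(f"pics/{name}.png",p); np.savez(f"pics/{name}.npz",p=p,d=d,**c)
    return p,d,c,cloud(c,d)
def top(X,d,zr,xy,rad):
    m=(d>0)&(X[...,2]>zr[0])&(X[...,2]<zr[1])&(np.hypot(X[...,0]-xy[0],X[...,1]-xy[1])<rad)
    return m,X[m]
def rect(P):
    (c,s,a)=cv2.minAreaRect(P[:,:2].astype(np.float32)); return np.round(c,1),np.round(s,1),round(a,1),P.mean(0).round(1),len(P)
E
python3 - <<'E'
from look import *
for n,xy,z in [("w_mic",(440,-264),280),("w_dock",(570,30),260),("w_web",(470,275),280)]:
    try: r.move_pose([*xy,z],down(np.pi))
    except r.IKError as e: print(n,e); continue
    p,d,c,X=snap(n); print(n,r.state()["q"],r.state()["t"])
    if n=="w_mic": print(rect(top(X,d,(85,125),xy,60)[1]))
    if n=="w_web": print(rect(top(X,d,(88,115),(477,278),60)[1]))
    if n=="w_dock":
        print("knob",rect(top(X,d,(86,105),(584,23),50)[1]))
        for k,q in(("round",(625,121)),("slot",(660,-52))): print(k,rect(top(X,d,(36,48),q,60)[1]))
cv2.imwrite("pics/three.png",cv2.resize(np.hstack([cv2.imread(f"pics/{n}.png") for n in("w_mic","w_web")]),(800,300)))
E
```

```text
w_mic [-1.48376620e-01 -1.79792337e-01 -3.54262513e-02 -1.03403277e-05
 -1.71543757e+00 -1.42321233e+00] 2.975
(array([ 438.3, -267.3]), array([39.6, 39.6]), 20.3, array([ 436.1, -267.5,  108.4]), 1642)
w_dock [ 4.02989657e-01 -3.27300728e-02  6.42838958e-02  2.55471433e-05
 -1.66744328e+00 -1.97469772e+00] 4.55
knob (array([585.3,  23.8]), array([46. , 14.5]), 56.1, array([584.3,  23.8,  91.8]), 805)
round (array([624.9, 121.6]), array([77.5, 76.4]), 11.5, array([623.2, 121.5,  41.1]), 4244)
slot (array([659.7, -50.9]), array([76.9, 76.5]), 11.3, array([658.1, -50.7,  41. ]), 3846)
w_web [ 8.97299422e-01 -9.61742368e-02  3.98748429e-02  3.05544537e-05
 -1.70700615e+00 -2.46920993e+00] 5.9333
(array([479.6, 291.3]), array([61.8, 32.7]), 75.4, array([478.7, 290.9,  98.2]), 2182)
```

View pics/w_dock.png

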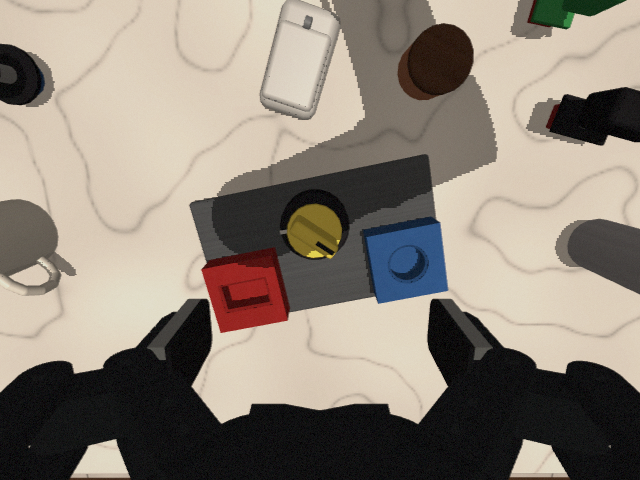

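View pics/three.png

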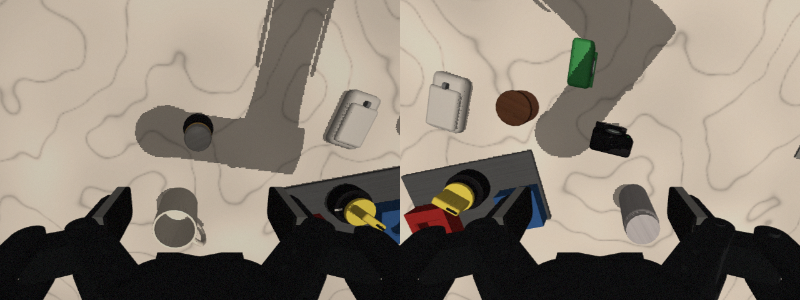

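The dock view shows the slot in the red block (row 292, col 247), its long side along the dock's long axis, the round hole at (263, 408) and the knob at (230, 314). The second picture confirms the microphone and the webcam standing clear. Microphone first.

```bash
cat >> h.py <<'E'
def st(tag):
    s=r.state(); print(tag,"t",round(s["t"],2),"pos",np.round(s["tool_pos"],1),"w",round(s["width"],1),"gf",round(s["grasp_force"],1),"F",np.round(s["force"],1))
def pick(xy,z,yaw,w=65):
    r.gripper_to(w); r.move_pose([*xy,z+100],down(yaw)); st("above")
    print(r.move_straight([*xy,z],velocity=100,force_limit=15)); r.gripper_to(0); st("grip")
    r.move_straight([*xy,z+125],velocity=150); st("lift")
E
python3 - <<'E'
from h import *
m=(438.3,-267.3); h=(624.9,121.6)
pick(m,63,np.pi)
r.move_pose([*h,195],down(np.pi)); st("over")
r.move_straight([*h,108],velocity=120); st("pre")
print(r.move_straight([*h,83],velocity=40,force_limit=15)); st("in")
p,d=r.camera("side"); cv2.imwrite("pics/s1.png",cv2.resize(p[120:400,130:450],(640,560)))
E
```

```text
above t 8.28 pos [ 438.8 -266.8  163.2] w 65.3 gf 0.0 F [0.7 0.6 0.1]
False
grip t 9.78 pos [ 438.8 -267.5   63.9] w 39.0 gf 60.7 F [0.4 0.3 3.1]
lift t 10.76 pos [ 437.8 -267.   186.4] w 38.7 gf 60.4 F [ 0.5 -0.1 -1.9]
over t 12.35 pos [625.  120.4 195.3] w 38.5 gf 60.4 F [-0.2 -0.8 -1.7]
pre t 13.22 pos [625.5 121.6 109.2] w 38.9 gf 60.4 F [ 0.2  0.6 -2.3]
True
in t 13.78 pos [624.7 121.5  86. ] w 39.0 gf 60.7 F [-0.2 -0.4  3.1]
```

View pics/s1.png

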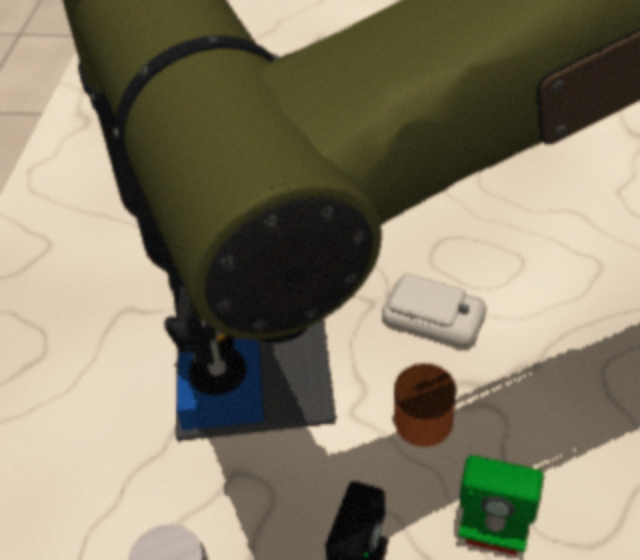

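The flange is sitting on the blue block, and the stop height of 86 mm matches the expected seat. Release, then the webcam.

```bash
python3 - <<'E'
from look import *
r.gripper_to(70); r.move_straight([624.9,121.6,200],velocity=200)
r.move_pose([560,190,280],down(np.pi)); p,d,c,X=snap("chk1")
print("mic",rect(top(X,d,(118,142),(625,121),50)[1]))
print("web",rect(top(X,d,(88,115),(479,291),60)[1]))
wy=np.radians(75.4-180); h=(659.7,-50.9); sy=np.radians(101.4-180)
pick((479.6,291.3),59,wy,60)
r.move_pose([560,120,240],down(sy)); r.move_pose([*h,195],down(sy)); st("over")
r.move_straight([*h,104],velocity=120); st("pre")
print(r.move_straight([*h,78],velocity=40,force_limit=15)); st("in")
E
```

```text
mic (array([622.5, 123.8]), array([38.3, 34.1]), 23.7, array([620.2, 125.6, 130.7]), 1377)
web (array([479.8, 291. ]), array([61.9, 32.1]), 75.8, array([480.6, 289.2,  98.3]), 2713)
above t 17.14 pos [480.  291.3 159.8] w 60.2 gf 0.0 F [ 0.6  0.2 -0.6]
False
grip t 18.67 pos [479.9 291.5  59.7] w 29.0 gf 58.9 F [-0.3  0.3  2.9]
lift t 19.65 pos [479.  291.  182.4] w 29.4 gf 59.1 F [ 0.2 -1.  -1.9]
over t 21.28 pos [659.7 -50.3 194.3] w 29.5 gf 59.1 F [-0.1  0.9 -1.8]
pre t 22.19 pos [660.3 -50.8 105.3] w 29.3 gf 59.1 F [-0.1  1.  -1.3]
True
in t 22.76 pos [659.9 -51.   81.6] w 28.9 gf 60.1 F [-0.1  0.2  4.7]
```

Seated height matches again (81.6 mm). I'll release, check from above and re-measure the knob.

```bash
python3 - <<'E'
from look import *
h=(659.7,-50.9)
r.gripper_to(60); r.move_straight([*h,200],velocity=200)
r.move_pose([540,35,280],down(np.pi)); p,d,c,X=snap("chk2"); st("")
print("mic",rect(top(X,d,(118,142),(625,121),50)[1]))
print("web",rect(top(X,d,(112,132),(660,-51),60)[1]))
print("knob",rect(top(X,d,(87,105),(584,23),50)[1]))
for k,z,q in(("rf",(44,54),(625,121)),("sf",(44,54),(660,-51))): P=top(X,d,z,q,45)[1]; print(k,np.median(P,0),len(P))
E
```

```text
t 25.98 pos [540.   34.9 279.9] w 60.4 gf 0.0 F [-0.3 -0.7 -0.3]
mic (array([608.1, 129.5]), array([17.1,  2.5]), 62.5, array([607. , 127.8, 124.1]), 67)
web (array([656.2, -27. ]), array([19.7, 34. ]), 75.7, array([654.1, -27.7, 119.8]), 537)
knob (array([585.3,  23.8]), array([45.8, 14.3]), 55.6, array([584.1,  23.8,  91.8]), 674)
rf [614.58178058 113.63019352  47.34776803] 1005
sf [649.873906   -32.85748517  47.218603  ] 439
```

View pics/chk2.png

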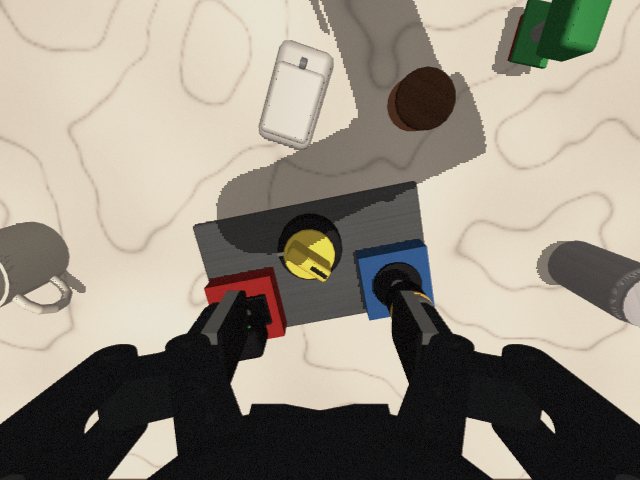

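Both devices are seated: the flange tops read 47.3 mm with about 0.9 mm low bias, against 48 expected. The knob at (255, 309) is unobstructed. Now push it down.

```bash
python3 - <<'E'
from h import *
k=(585.3,23.8); y=np.radians(55.8)
r.gripper_to(50); r.move_pose([*k,160],down(y)); print(r.state()["q"])
print(r.move_straight([*k,64],velocity=80,force_limit=10)); st("at")
r.gripper_to(0); st("grip")
print(r.move_straight([*k,50],velocity=25,force_limit=18)); st("pushed")
r.wait(0.3); s=r.state(); print(s["tool_pos"],s["force"],s["torque"])
E
```

```text
[ 3.82763507e-01  6.02602290e-03 -7.91119106e-02  1.55665101e-06
 -1.48548784e+00  2.16171841e+00]
False
at t 31.07 pos [585.7  23.9  64.7] w 50.0 gf 0.0 F [0.2 0.3 0.5]
grip t 31.48 pos [585.8  23.6  64.6] w 13.2 gf 61.7 F [ 1.5 -0.9  0.1]
True
pushed t 31.98 pos [586.1  23.5  54.6] w 13.1 gf 62.7 F [-2.4  0.5  8.5]
[586.07724566  23.5016057   54.89152602] [-3.27819472  0.96877832  7.7837296 ] [ 0.35523361  1.43929354 -0.01970701]
```

The plunger is down about 10 mm. Turn clockwise.

```bash
python3 - <<'E'
from h import *
k=(585.9,23.6,54.3); y=np.radians(55.8)
for a in np.arange(0.2,2.61,0.2):
    r.move_pose(k,down(y-a)); s=r.state()
    print(round(a,2),round(y-yawnow(),2),"z",round(s["tool_pos"][2],1),"F",np.round(s["force"],1),"Tz",round(s["torque"][2],2),round(s["t"],1))
    if abs(s["torque"][2])>1.5: break
E
```

```text
0.2 0.2 z 55.7 F [-2.2 -0.3  6.9] Tz -0.03 32.6
0.4 0.4 z 55.6 F [-2.7 -0.2  7.4] Tz -0.08 32.9
0.6 0.6 z 55.6 F [-2.1  0.3  7.8] Tz -0.1 33.2
0.8 0.8 z 55.6 F [-3.7  1.4  7.8] Tz -0.03 33.5
1.0 1.0 z 55.5 F [-2.7  1.2  7.8] Tz -0.03 33.8
1.2 1.2 z 55.5 F [-4.3  0.6  7.9] Tz -0.07 34.1
1.4 1.4 z 55.6 F [-3.3  2.   8. ] Tz -0.04 34.4
1.6 1.6 z 55.6 F [-2.9  2.1  6.7] Tz -0.07 34.8
1.8 1.8 z 55.4 F [-1.4  1.8  6.8] Tz -0.05 35.1
2.0 2.0 z 55.3 F [-2.   3.4  6. ] Tz 0.03 35.4
2.2 2.2 z 55.0 F [-0.5  2.9  5. ] Tz 0.01 35.7
2.4 2.39 z 54.8 F [1.4 5.4 4.4] Tz -0.08 36.0
2.6 2.59 z 54.8 F [1.6 3.7 5. ] Tz 2.77 36.3
```

The home stop was felt (2.8 N m at 2.6 rad). I'll ease off to 2.42 rad, let go, retreat and check.

```bash
python3 - <<'E'
from look import *
k=(585.9,23.6); y=np.radians(55.8)
r.move_pose([*k,54.6],down(y-2.43)); s=r.state(); print(s["torque"][2])
r.gripper_to(50); r.move_straight([*k,160],velocity=120)
r.move_pose([505,30,290],down(np.pi)); p,d,c,X=snap("chk3"); st("")
m,P=top(X,d,(74,105),(584,23),45); print("knob",rect(P[P[:,2]>np.percentile(P[:,2],90)-6]),np.percentile(P[:,2],90))
for q in((625,121),(660,-51)): P=top(X,d,(44,54),q,45)[1]; print(np.median(P,0),len(P))
cv2.imwrite("pics/k3.png",cv2.resize(p[180:360,150:450],(750,450)))
E
```

```text
0.7407412952867641
 t 39.94 pos [505.   30.  289.9] w 50.0 gf 0.0 F [0.1 0.3 0.1]
knob (array([584.9,  23.6]), array([13.7, 46.1]), 8.0, array([584. ,  23.9,  82.2]), 572) 83.65950443832206
[608.74810402 128.73301012  47.33841782] 221
[651.91258002 -29.9362476   47.37776585] 321
```

View pics/k3.png

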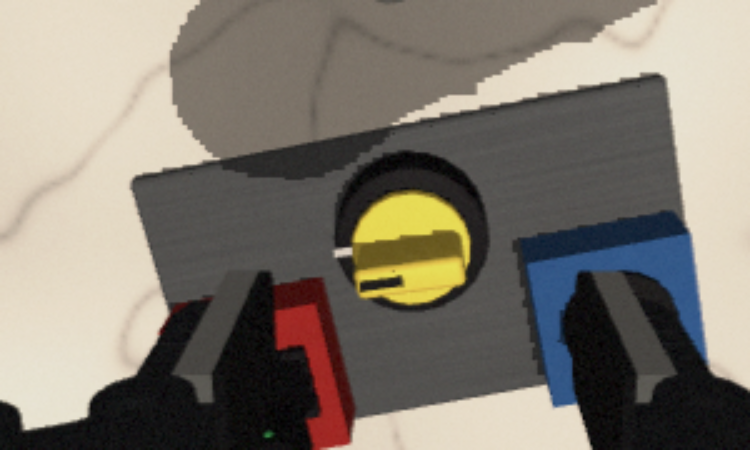

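The black line points to the white rim mark. The bar has turned 137.8° and dropped 9.6 mm, and both flanges are still seated.

```bash
python3 -c "
from cell import r
print(r.hand_in())"
```

```text
the job is handed in; nothing more can be done
None
```

The job is handed in: by my last check the microphone and webcam are fully seated and the knob is locked home (2.4 rad, 9.6 mm down). The gripper has let go of everything, and I did not touch the mug, can, mouse or tin; the hand-in returned no verdict.

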